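Press a stretcher bar's tenon home against a sprung plunger

ROBOT

A 7-joint arm with a two-finger parallel gripper is mounted at the origin on the work surface. World frame = base frame: x ahead of the robot, y to its left, z up, the work surface at z = 0. Lengths are in m, angles in rad, forces in N, time in s.
With the tool pointing down it reaches from about 0.4 to 0.9 m from the base axis. Payload 5.5 kg.
Tool frame: the origin (TCP) lies midway between the tips of the shut fingers; the grasp point (between the pads) lies 19 mm behind it (manip.grip_depth is the distance from the TCP to the grasp point, in m); z points along the fingers, y is the line along which they close (so a half turn about z gives the same grasp; the last joint's range is limited). The gripper opens to 92 mm and grips with 3 to 60 N. Pads are 19 mm wide; open, the fingers measure 130 mm over their backs; the gripper's body (75 mm by 190 mm) begins 47 mm behind the grasp point.
Start: joints at [-0.882, 0.501, -0.427, 1.55, 0.221, 1.138, -0.21], TCP at [0.268, 0.592, 0.227] pointing down, gripper open.
Joint ranges: [-2.88, 2.88], [-0.31, 2.03], [-1.54, 1.56], [0.2, 2.42], [-1.41, 4.55], [0.19, 2.02], [-2.57, 2.57]. Speed limits (rad/s): [2.57, 2.57, 3.14, 3.14, 3.14, 3.14, 3.14].

INTERFACE

Orientations are given as a unit quaternion [x, y, z, w].
In Python, from bench import manip, effector, viewer gives the robot as it stands. Calls block until the motion is done:
- manip.move_pose(position, orientation): joint-space move of the TCP to a pose.
- manip.servo_line(position, ori=None, vel=0.15): straight line of the TCP; ori=None keeps the orientation; vel is the mean speed in m/s.
- manip.movej(angles): joint-space move.
- effector.open_jaws() and effector.close(f_grip=None): open the fingers fully, or close them until they stop; f_grip is the grip in N (None keeps the last).
- manip.sleep(seconds).
- manip.solve_ik(position, orientation): joint angles nearest the present ones, or None.
- viewer.get_image(name): name is "scene" or "top" or "wrist"; returns the picture (384x512x3 uint8, red, green, blue); there is no depth.
- viewer.get_calibration(name): a dict with "vfov" (degrees; the focal length in pixels is half the picture's height over the tangent of half this angle, whatever the lens; pixels are square), "cx", "cy" (the principal point, pixels), "dist_coeffs" ([k1, k2, p1, p2, k3] as OpenCV has them; the pictures are not rectified), "eye" and "attitude" of the camera in the world. Camera axes: x right, y down, z forward; pixel columns grow to the right and rows downward; lengths in m; the calibration is good to about 2 mm. A picture is of the moment at which its call begins: read the wrist's pose just before it. get_calibration takes no time and is no camera call; for the wrist camera it gives the pose at the moment of the call.
A pose or a line that the arm cannot do raises manip.PlanningError and nothing moves.
- manip.hand_in(): hands the job in; it is judged then, once.
Readings, each from a call of its own:
- manip.current_clock(): time.
- manip.current_q(): joint angles.
- manip.current_joint_velocities(): joint speeds.
- manip.current_tau(): joint torques, N m.
- manip.current_tool_pos(): TCP position.
- manip.current_tcp_rot(): TCP orientation.
- manip.current_force(): force on the tool from outside, world axes, zero at the start.
- manip.current_wrist_torque(): the same for the moment, N m.
- manip.current_finger_gap(): finger opening in m.
- manip.current_gripper_force(): force on a finger pad.
Only numpy, scipy, OpenCV 4.12 (cv2) and the standard library are available. Lean on these libraries where they do the work, as an engineer would, in place of code of your own. Each camera call takes 0.05 s, during which the arm holds its last target. There are 200 camera calls.

TASK

Lay the small stretcher bar flat in the bed of the jig, between the two rails, its tenon towards the sprung plunger but not yet pressing it. Then slide the bar along so that the tenon pushes the plunger back until the bar's shoulders come up hard against the two steel stop blocks, and finish while still holding it pressed there: do not let go, for the spring would push it back out. Leave the jar, the bowl and the brush where they are.

Things in the scene. Friction and masses are not known exactly. Their poses are not given: they have to be found in the camera images.
- jig: Fixed plywood jig: board 280 (x) x 110 x 12 mm, its top is the bed; origin under its centre, +x = pressing direction, z up. Two dark rails along x, from x = -136 to +69 mm, 12 wide, 8 high (tops 20 mm above the bench), channel 40 mm wide centred on y = 0, open at -x. Behind the stop blocks (x 108 to 130 mm) an aluminium plunger guide, top at 46 mm. Bar home: its centre is right above this origin.
- stop: Two steel stop blocks fixed on the jig, each 18 (x) x 26 (y) x 34 mm high (tops 46 mm above the bench), either side of a 22 mm gap open at the top. Their faces towards the bar are at jig x = +70 mm. Same origin and axes as the jig.
- stop_face (a point): Point on the jig's centreline, in the plane of the stop blocks' faces (jig x = +70 mm), 25 mm above the bench; axes as the jig's.
- plunger_tip (a point): Centre of the plunger's round tip (steel head 14 mm across), 25 mm above the bench; at rest it stands 6 mm out of the stop blocks' faces (jig x = +64 mm), in the gap between them; moves along jig +x when pressed.
- plunger (a joint): Travel of the sprung plunger (m): 0 at rest, grows as it is pushed along jig +x. Spring: 3 N to start it, then 250 N/m, so 9 N at 0.024, where the bar's shoulders meet the stop blocks; its own end of travel, 0.032, is not reached. Pressing the bar with 12 to 20 N along jig +x seats it firmly.
- bar: Loose bar of pale wood, about 85 g: body 140 (x) x 32 (y) x 26 mm high, with a tenon 18 long x 10 wide x 18 mm high in the middle of its +x end (tip 88 mm from the origin); the other end is plain. Origin under the centre of the 140 mm body, x towards the tenon, z up. It starts flat on the bench on a 32 mm wide face, and is to lie so in the jig.
- bar_center (a point): Centre of the bar's 140 mm body, 13 mm above its underside; axes as the bar's.
- bar_shoulder (a point): Centre of the bar's shoulder plane (the root of the tenon), 70 mm from the bar's centre along its +x, 13 mm above its underside.
- jar: Bystander: small closed jar with a black cap, 48 mm across, 58 mm high; origin under its centre.
- bowl: Bystander: blue ceramic bowl, 110 mm across, 45 mm high; origin under its centre.
- brush: Bystander: brush with a wooden handle, 200 mm long, lying flat on the bench to the right of the work; origin under its middle, x along it.
Mind the look-alikes: they are no part of the job. Of the things that look like the bar, the smallest one is meant.

How it is judged:
By the outcome, as a careful person would: the job done as asked, in the order asked, and still so for the second after the job is handed in, while the arm keeps its last pose, push and grip.
It also fails if it takes over 51 s, if anything falls off the work surface, if the arm or the gripper's body presses on something with over 40 N, if the wrist force passes 120 N, or if a joint passes its speed limit or range.

## Working session

There is one attempt and no reset: what is moved stays moved. The work goes in short steps, each a Python script; the robot and the scene stay as the last script left them, time stands still between calls to the robot, and variables do not carry over. Pictures are saved under pics/ and viewed, at most 10 in all, crops included, and the job is handed in when it is done.

```bash
ls; mkdir -p pics; python3 - <<'E'
from bench import manip, viewer
import cv2
for n in ("top","scene"):
    im=viewer.get_image(n); cv2.imwrite(f"pics/{n}0.png",im[...,::-1])
    print(n,viewer.get_calibration(n))
print(viewer.get_calibration("wrist"),manip.current_tool_pos(),manip.current_tcp_rot(),manip.current_clock(),manip.grip_depth)
E
python3 -c "
import cv2,numpy as np
a=cv2.imread('pics/top0.png');cv2.imwrite('pics/t.png',cv2.resize(a,(768,576)))"
```

```text
pics
top {'vfov': 51.903987722818165, 'cx': 253.30968623282638, 'cy': 193.0494390364129, 'dist_coeffs': array([-0.10611233,  0.        ,  0.        ,  0.        ,  0.        ]), 'eye': array([ 0.42499024, -0.0898834 ,  0.92547447]), 'attitude': array([-0.69634493,  0.71555513, -0.03974118,  0.03879732])}
scene {'vfov': 45.65586403048996, 'cx': 260.68049196050663, 'cy': 191.13337150902726, 'dist_coeffs': array([-0.06571912,  0.        ,  0.        ,  0.        ,  0.        ]), 'eye': array([ 1.33612755, -0.30530001,  0.90091356]), 'attitude': array([ 0.73733818,  0.55770281, -0.23258338, -0.30200159])}
{'vfov': 69.55919956010088, 'cx': 254.0389633546416, 'cy': 191.11242104430642, 'dist_coeffs': array([-0.06791405,  0.        ,  0.        ,  0.        ,  0.        ]), 'eye': array([0.2035536 , 0.62200646, 0.38465084]), 'attitude': array([0.8331489 , 0.5364085 , 0.07232959, 0.11356607])} [0.26829267 0.59135397 0.22577393] [ 2.11317728e-01  9.77417028e-01 -8.52898129e-04 -2.09720356e-04] 0.1 0.0188
```

View pics/t.png

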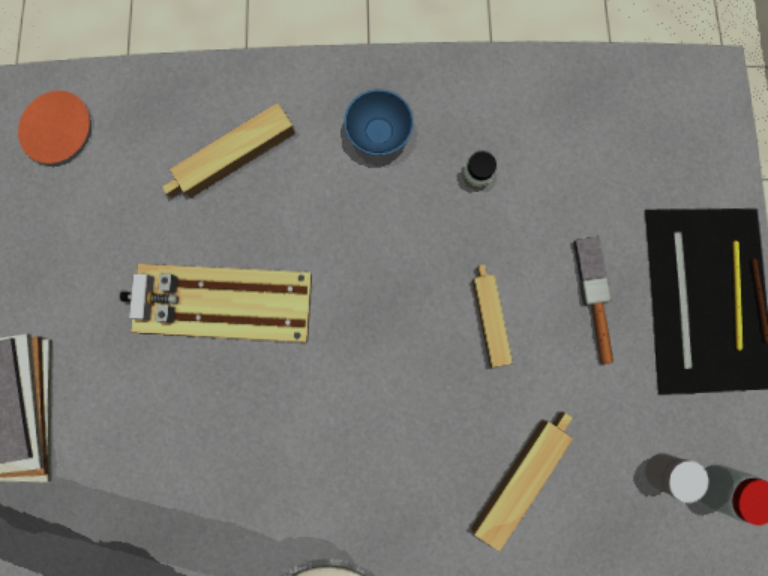

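View pics/scene0.png

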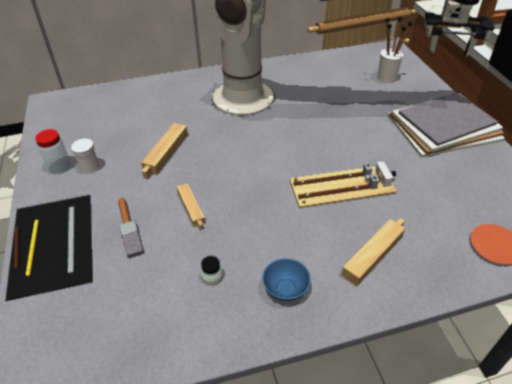

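Candidates in the 768-wide top view: bar A is at (493,318), bar B at (230,150) and bar C at (523,482). A is clearly the smallest, so it fits the description; its tenon is at (482,270). The jig is at (222,303), with its plunger on the left. I'll measure these and confirm with an enlarged crop.

```bash
cat > h.py <<'E'
import numpy as np, cv2
from scipy.spatial.transform import Rotation as R
def cast(px,cal,z):
    f=192/np.tan(np.radians(cal['vfov'])/2)
    K=np.array([[f,0,cal['cx']],[0,f,cal['cy']],[0,0,1]])
    u=cv2.undistortPoints(np.float64(px).reshape(-1,1,2),K,cal['dist_coeffs']).reshape(-1,2)
    d=R.from_quat(cal['attitude']).apply(np.c_[u,np.ones(len(u))])
    return cal['eye']+d*((z-cal['eye'][2])/d[:,2])[:,None]
def wood(im,lo=(12,60,110),hi=(32,255,255)):
    m=cv2.inRange(cv2.cvtColor(im,cv2.COLOR_RGB2HSV),lo,hi)
    return [c for c in cv2.findContours(m,cv2.RETR_EXTERNAL,cv2.CHAIN_APPROX_NONE)[0] if cv2.contourArea(c)>400]
def rect(c,cal,z):
    P=cast(c.reshape(-1,2),cal,z)[:,:2]
    (x,y),(w,h),a=cv2.minAreaRect((P*1000).astype(np.float32))
    if w<h: w,h,a=h,w,a+90
    return np.array([x,y])/1000,w,h,a,P
E
python3 - <<'E'
from h import *; from bench import viewer
im=cv2.imread('pics/top0.png')[...,::-1].copy(); cal=viewer.get_calibration('top')
for c in wood(im):
    p=c.reshape(-1,2).mean(0)
    for z in(.012,.026):
        r=rect(c,cal,z); print(p.round(),z,r[0].round(4),[round(float(v),1) for v in r[1:4]])
a=im[160:260,290:360,::-1]; b=im[165:240,80:215,::-1]
A=cv2.resize(a,None,fx=4,fy=4); B=cv2.resize(b,None,fx=3.6,fy=3.6)
out=np.zeros((400,A.shape[1]+B.shape[1],3),np.uint8); out[:400,:A.shape[1]]=A; out[:B.shape[0],A.shape[1]:]=B
cv2.imwrite('pics/crop1.png',out)
E
```

```text
[351. 320.] 0.012 [ 0.2303 -0.3112] [233.3, 48.0, 144.1]
[351. 320.] 0.026 [ 0.2333 -0.3078] [229.7, 47.2, 144.1]
[328. 211.] 0.012 [ 0.4831 -0.2647] [158.3, 32.7, 9.1]
[328. 211.] 0.026 [ 0.4823 -0.262 ] [155.9, 32.2, 9.1]
[150. 201.] 0.012 [0.5144 0.1585] [279.0, 110.1, 85.4]
[150. 201.] 0.026 [0.513  0.1547] [274.7, 108.4, 85.4]
[149. 101.] 0.012 [0.7601 0.1546] [232.0, 47.9, 120.9]
[149. 101.] 0.026 [0.755  0.1508] [228.4, 47.2, 120.9]
```

View pics/crop1.png

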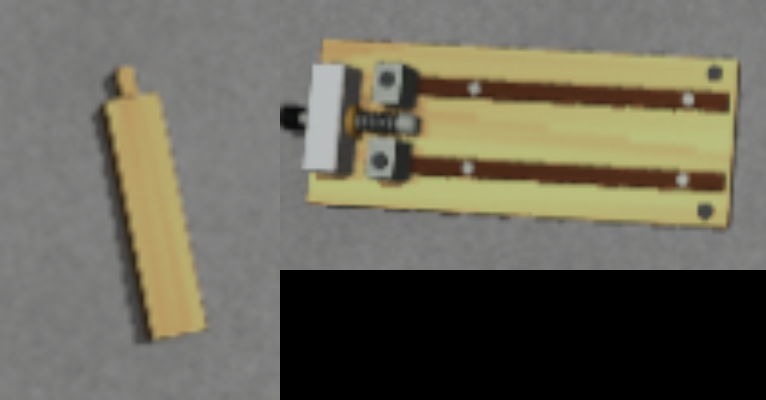

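The crop confirms it. A measures 158 x 32 mm including the tenon, which matches the given sizes, while the others are 230 x 48 mm. The tenon is at the top (crop 127,80). The jig measures 279 x 110 mm, with the stops and plunger to the left (world +y). Next I'll refine both positions with the wrist camera, jig first.

```bash
cat >> h.py <<'E'
def ori(yaw): # tool x at yaw deg, z down
    return (R.from_euler('z',yaw,degrees=True)*R.from_quat([1,0,0,0])).as_quat()
def clean(px,n=2): return px[(px[:,0]>n)&(px[:,0]<509-n)&(px[:,1]>n)&(px[:,1]<381-n)]
E
python3 - <<'E'
from h import *; from bench import manip,viewer,effector
for nm,c,yaws in(("jig",[.5144,.1585],(85.4,265.4)),("bar",[.4734,-.2634],(9.1,189.1))):
    for y in yaws:
        print(nm,y,manip.solve_ik([*c,.2],ori(y)))
def look(nm,c,yaw,z,h):
    t=np.array(c)-.072*np.array([np.cos(np.radians(yaw)),np.sin(np.radians(yaw))])
    manip.move_pose([*t,h],ori(yaw)); manip.sleep(.3)
    cal=viewer.get_calibration('wrist'); im=viewer.get_image('wrist')
    cv2.imwrite(f'pics/w_{nm}.png',im[...,::-1]); np.save(f'pics/{nm}cal.npy',cal,allow_pickle=True)
    print(nm,cal['eye'],manip.current_tool_pos(),manip.current_q(),manip.current_clock())
    for k in wood(im):
        r=rect(k,cal,z); print(k.reshape(-1,2).min(0),k.reshape(-1,2).max(0),r[0],r[1:4])
look("jig",[.5144,.1585],265.4-90,.012,.2)
look("bar",[.478,-.262],189.1,.026,.2)
a=[cv2.imread(f'pics/w_{n}.png') for n in("jig","bar")]
cv2.imwrite('pics/w2.png',cv2.resize(np.hstack(a),(800,300)))
E
```

```text
jig 85.4 [-0.27898668  0.30160633 -0.0835028   1.86927643  0.03000108  0.97190811
 -0.45593749]
jig 265.4 [ 0.17616158  0.36608704 -0.64203025  1.85416009  0.256785    1.00473213
  2.48807412]
bar 9.1 [-0.04271211  0.35003634  0.61516159  1.87996802 -0.23974208  0.98530908
 -0.73441405]
bar 189.1 [ 0.18701325  0.31468307  0.32755633  1.87271557 -0.12073964  0.97332413
  2.29730577]
jig [0.51503956 0.15989874 0.35888051] [0.58605841 0.15316041 0.19999958] [-0.05344143  0.43451672 -0.32215205  1.69626099  0.15552782  1.03596667
  1.06402479] 2.4083
[221 272] [322 303] [0.75627905 0.16448682] (151.3206024169922, 45.9562873840332, 92.19354891777039)
[137  69] [370 160] [0.51588208 0.15919829] (279.0782775878906, 108.78837585449219, 85.39608001708984)
[495   0] [504  60] [0.43186417 0.46716821] (70.44889831542969, 11.505241394042969, 4.670022964477539)
bar [ 0.47917848 -0.26026448  0.35887233] [ 0.54936658 -0.2499972   0.20001823] [ 0.57259936  0.42302818 -0.24682274  1.70392691  0.11723786  1.02904864
  2.01673417] 4.2583
[440 133] [511 228] [0.50901392 0.06178833] (119.72246551513672, 105.86277770996094, 85.45535278320312)
[237  47] [265 183] [ 0.4836149  -0.26283936] (155.6759490966797, 32.403160095214844, 8.93565845489502)
[102  26] [117 109] [ 0.45227481 -0.43230746] (91.02116394042969, 17.207191467285156, 6.253331661224365)
```

View pics/w2.png

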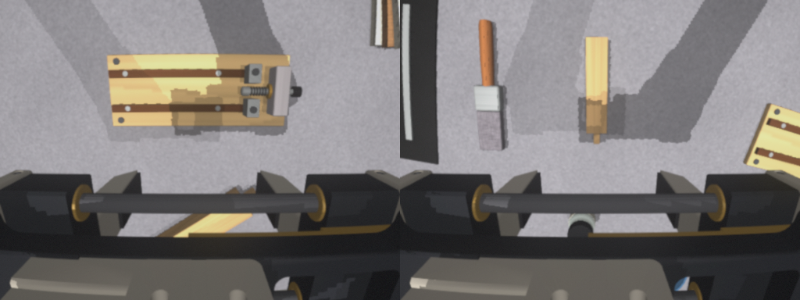

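The two views agree to about 1.5 mm. The left wrist picture shows the jig clear; the right shows the bar with its tenon towards the bottom (597,140). Now I'll pick it up.

```bash
python3 - <<'E'
from h import *; from bench import manip,viewer,effector
b=[.4743,-.2638]; o=ori(9.0)
manip.move_pose([*b,.10],o)
manip.servo_line([*b,.012],vel=.1)
effector.close(f_grip=30); manip.sleep(.2)
print(manip.current_finger_gap(),manip.current_gripper_force(),manip.current_force())
manip.servo_line([*b,.12],vel=.15)
print(manip.current_finger_gap(),manip.current_gripper_force(),manip.current_force())
a=np.radians(85.4); ax=np.array([np.cos(a),np.sin(a)])
p=np.array([.5151,.1588])-.042*ax
manip.move_pose([*p,.12],ori(85.4)); manip.sleep(.3)
for n in("wrist","scene","top"):
    cv2.imwrite(f'pics/{n}3.png',viewer.get_image(n)[...,::-1])
print(manip.current_tool_pos(),manip.current_finger_gap(),manip.current_force(),manip.current_clock())
t=cv2.imread('pics/top3.png')[140:260,60:260]; s=cv2.imread('pics/scene3.png')[110:230,260:460]
cv2.imwrite('pics/c3.png',cv2.resize(np.hstack([t,s]),(800,240)))
E
```

```text
0.031616706849808385 30.000012516975403 [ 0.49217878 -0.84753528 -0.80006023]
0.03188765645187476 29.99986857175827 [ 0.0268229  -0.10652444 -0.65915776]
[0.51180385 0.11661727 0.12000454] 0.031718274930569695 [ 0.08098044 -0.45562774 -0.61315829] 11.0083
```

View pics/c3.png

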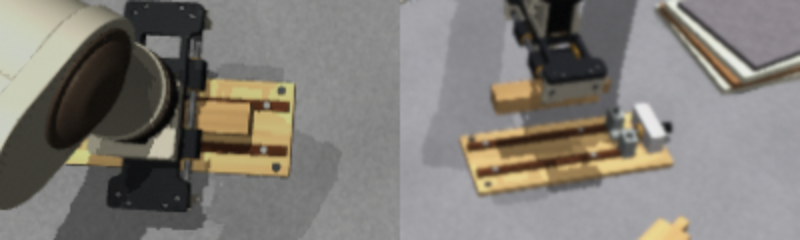

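The bar is held level, parallel to the channel and over it (left crop, bar end at 225,118). Next I'll lower it until it touches.

```bash
python3 - <<'E'
from h import *; from bench import manip,viewer,effector
p=manip.current_tool_pos()[:2]
manip.servo_line([*p,.029],vel=.08); f0=manip.current_force(); print(f0)
for z in np.arange(.0275,.0215,-.001):
    manip.servo_line([*p,z],vel=.02); f=manip.current_force(); print(round(z,4),f.round(2),manip.current_tool_pos()[2])
    if f[2]-f0[2]>3: break
effector.open_jaws(); manip.sleep(.2)
q=manip.current_tool_pos(); print(q,manip.current_force())
for n in("wrist","scene","top"):
    cv2.imwrite(f'pics/{n}4.png',viewer.get_image(n)[...,::-1])
print(manip.current_clock())
t=cv2.imread('pics/top4.png')[140:260,60:260]; s=cv2.imread('pics/scene4.png')[140:230,280:430]
cv2.imwrite('pics/c4.png',np.hstack([cv2.resize(t,(400,240)),cv2.resize(s,(400,240))]))
E
```

```text
[-0.34578518 -0.1456309   0.14496447]
0.0275 [-0.21 -0.05 -0.02] 0.027644909043504348
0.0265 [ 0.31 -0.7  -0.27] 0.026473691391551014
0.0255 [-0.47 -0.24 -0.18] 0.025423197871125357
0.0245 [ 0.56  0.8  -0.33] 0.02440762186236799
0.0235 [-2.3  -0.29  5.49] 0.023977163859250673
[0.51181441 0.11666129 0.02351101] [-0.71098964 -0.13240202 -0.71137197]
14.9667
```

View pics/c4.png

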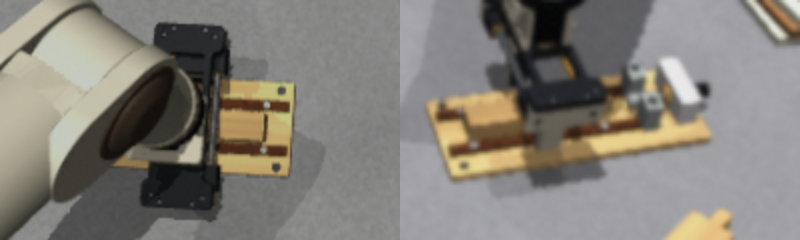

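The bar touched down at z = 0.024, exactly the height expected if it lies on the bed. It sits in the channel with the tenon towards the plunger and not touching it. I'll regrip, slide it along and press while watching the force.

```bash
python3 - <<'E'
from h import *; from bench import manip,viewer,effector
a=np.radians(85.4); ax=np.array([np.cos(a),np.sin(a),0])
p=manip.current_tool_pos(); p[2]=.0238
effector.close(f_grip=45); manip.sleep(.2)
f0=manip.current_force(); print(f0,manip.current_finger_gap())
home=np.array([.5151,.1588,0])
F=0
for s in [.012,.022,.030,.036,.038,.039]+list(np.arange(.0395,.050,.0004)):
    manip.servo_line(p+s*ax,vel=.04 if s<.039 else .02); manip.sleep(.05)
    f=np.mean([manip.current_force() for _ in range(3)],0)-f0; F=-f@ax
    q=manip.current_tool_pos()
    print(round(s,4),'push',round(F,2),f.round(1),'jigx',round((q-home)@ax,4),round(manip.current_clock(),2))
    if F>14 or manip.current_clock()>38: break
manip.sleep(.5); print(manip.current_force()-f0,manip.current_finger_gap(),manip.current_clock())
for n in("wrist","scene","top"):
    cv2.imwrite(f'pics/{n}5.png',viewer.get_image(n)[...,::-1])
t=cv2.imread('pics/top5.png')[140:260,60:260]; s=cv2.imread('pics/scene5.png')[140:230,280:430]
cv2.imwrite('pics/c5.png',np.hstack([cv2.resize(t,(400,240)),cv2.resize(s,(400,240))]))
E
```

```text
[-0.04131559 -0.63987573 -0.01710183] 0.031647942658803926
0.012 push 0.2 [ 0.2 -0.2 -0.8] jigx -0.0302 16.63
0.022 push 2.17 [ 0.3 -2.2 -0.2] jigx -0.0213 17.08
0.03 push 4.45 [ 0.2 -4.5 -0.4] jigx -0.0136 17.48
0.036 push 6.8 [-0.8 -6.8  0.9] jigx -0.0083 17.83
0.038 push 7.51 [-0.8 -7.5  0.5] jigx -0.0067 18.13
0.039 push 6.68 [ 0.2 -6.7  0.3] jigx -0.0058 18.43
0.0395 push 7.35 [ 0.4 -7.4  1. ] jigx -0.0053 18.73
0.0399 push 7.8 [-0.4 -7.8  0.9] jigx -0.005 19.03
0.0403 push 7.26 [-0.9 -7.2  0.3] jigx -0.0047 19.33
0.0407 push 8.04 [-1.9 -7.9 -0.3] jigx -0.0043 19.63
0.0411 push 7.67 [ 0.6 -7.7  0.4] jigx -0.0039 19.93
0.0415 push 7.78 [ 0.2 -7.8  1.2] jigx -0.0036 20.23
0.0419 push 7.03 [-0.1 -7.   0.8] jigx -0.0032 20.53
0.0423 push 7.58 [-0.1 -7.6  1. ] jigx -0.0029 20.83
0.0427 push 8.26 [-1.1 -8.2  1.6] jigx -0.0026 21.13
0.0431 push 7.82 [-2.  -7.7  0.1] jigx -0.0022 21.43
0.0435 push 8.12 [-1.2 -8.1  1.1] jigx -0.0018 21.73
0.0439 push 8.63 [-0.6 -8.6  0.7] jigx -0.0015 22.03
0.0443 push 8.84 [-0.9 -8.8  1.1] jigx -0.0011 22.33
0.0447 push 8.83 [-1.1 -8.8  1. ] jigx -0.001 22.63
0.0451 push 10.11 [ -0.4 -10.1   0.5] jigx -0.0009 22.93
0.0455 push 10.04 [ -0.8 -10.    1.2] jigx -0.0009 23.23
0.0459 push 11.15 [ -0.6 -11.1   0.8] jigx -0.0009 23.53
0.0463 push 11.98 [ -0.7 -12.    0.8] jigx -0.0009 23.83
0.0467 push 12.66 [ -2.5 -12.5   1.1] jigx -0.0009 24.13
0.0471 push 13.18 [ -2.2 -13.1   1.9] jigx -0.0009 24.43
0.0475 push 14.74 [ -1.6 -14.7   2.3] jigx -0.0009 24.73
[ -2.00446786 -13.50947174   2.04053836] 0.03157906843459031 25.2333
```

View pics/c5.png

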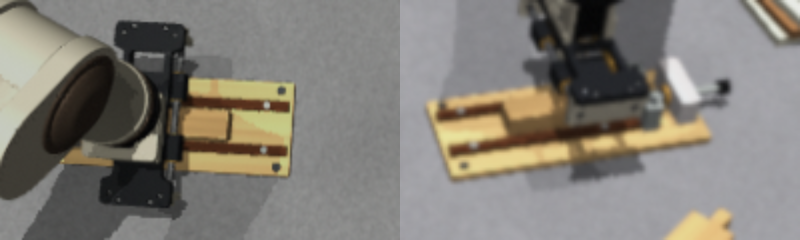

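The position stopped dead at jig x ≈ -1 mm, within my measuring error of home, while the force kept rising. The pictures show the plunger rod pushed out behind the guide (right crop, 720,88). I'll add a little more push and hand in.

```bash
python3 - <<'E'
from h import *; from bench import manip
a=np.radians(85.4); ax=np.array([np.cos(a),np.sin(a),0])
f0=np.array([-.04,-.64,-.02])
p=np.array([.5118,.11666,.0238])
manip.servo_line(p+.0482*ax,vel=.02); manip.sleep(.5)
print(np.mean([manip.current_force() for _ in range(5)],0)-f0,manip.current_tool_pos(),manip.current_finger_gap())
print(manip.hand_in())
E
```

```text
[ -2.41385784 -15.40237497   2.91338909] [0.51505097 0.15792077 0.0239597 ] 0.03156091412117466
the job is handed in; nothing more can be done
None
```

The job is handed in: the small bar lies flat in the jig with its shoulders hard against the stop blocks, and the gripper is still holding it there with about 15 N; the jar, bowl and brush were not touched.

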